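# Reload the specimen-label dispenser

## Robot

A 6-joint arm with a two-finger parallel gripper is mounted at the origin on the work surface. World frame = base frame: x ahead of the robot, y to its left, z up, the work surface at z = 0. Lengths are in m, angles in rad, forces in N, time in s.
With the tool pointing down it reaches from about 0.35 to 0.775 m from the base axis. Payload 7.3 kg.
Tool frame: the origin (TCP) lies between the finger pads; the fingertips stand 17 mm ahead of it and the grasp point (between the pads) lies 2 mm behind it; z points along the fingers, y is the direction in which the jaws open and shut (so a half turn about z gives the same grasp; the last joint's range is limited). The gripper opens to 92 mm and grips with 3 to 60 N. Pads are 19 mm wide; open, the fingers measure 130 mm over their backs; the gripper's body (75 mm by 190 mm) begins 47 mm behind the grasp point.
Start: joints at [-1.472, 0.342, 1.524, -0, 1.275, -0.146], TCP at [0.127, -0.509, 0.219] pointing down, gripper open.
Joint ranges: [-2.53, 2.53], [-0.77, 2.02], [0.04, 2.7], [-1, 4.14], [0.28, 2.66], [-3.11, 3.11]. Speed limits (rad/s): [2.57, 2.57, 3.14, 3.14, 3.14, 3.14].

## Interface

Orientations are given as [roll, pitch, yaw] about the fixed x, y, z axes, in that order (R = Rz(yaw) Ry(pitch) Rx(roll)).
In Python, from cell import sensors, vision, hand_in gives the robot as it stands.
- The arm moves only by the tool step_arm, never from a script. Its argument "series" is a list of rows, each a list of 5 numbers: the opening, from 0 (shut) to 1 (fully open), then the shift along the world's x, y, z each as a share of 25 mm, from -1 to 1, then the turn about the world's z as a share of 0.08 rad, from -1 to 1. A call has 1 to 12 rows; each row shifts and turns the commanded pose from where the row before left it; what a row does not reach is not made up. A row lasts 1/10 s, in which the tool goes at most 50 mm and 8.59 degrees, less where a joint would pass 70% of its speed; a pose out of reach is approached as far as the arm can. A call with a number of a shift or a turn outside -1 to 1 is refused whole. A call with a gripper value outside its range is refused whole. The fingers move at their own pace and stop on an object; "squeeze" is the grip in N (left out, the last holds). Time passes only in rows, so rows that do not move let the fingers close. It gives the time, the measured TCP pose, the force and the opening at its end, in the units of the state.
- sensors.observe(): the state, without advancing time (a new reading comes with each control period).
- vision.read_camera(name): name is "side" or "top" or "wrist"; returns a dict with "pixels" (420x560x3 uint8, blue, green, red), "range_z" (420x560 float32, m along the optical axis (not along the pixel's ray), 0 where there is no reading), "camera_matrix" (3x3 intrinsics, pixels), "pose" (4x4, takes a point from camera to world coordinates). Camera axes: x right, y down, z forward; pixel columns grow to the right and rows downward; lengths in m; the calibration is good to about 2 mm. The wrist camera is an equidistant fisheye: a pixel r from the principal point sees the ray r / f radians off the axis. A picture is of the moment at which its call begins.
- hand_in(): hands the job in, once; it reports no verdict.
The state is a dict: "time": time; "qpos": joint angles; "qvel": joint speeds; "joint_efforts": joint torques, N m; "tool_pos": TCP position; "tool_rot": TCP orientation; "contact_force": force on the tool from outside, world axes, zero at the start; "torque": the same for the moment, N m; "opening": finger opening in m.
Only numpy, scipy, OpenCV 4.12 (cv2) and the standard library are available. Lean on these libraries where they do the work, as an engineer would, in place of code of your own. Each camera call takes 0.05 s, during which the arm holds its last target.

## Task

The label dispenser has run out: take the empty cardboard core off its spindle and put it in the scrap tray, then take the wide label roll (the taller of the two) from the sloped stock stand and mount it on the dispenser's spindle, fully home on the seat, and let go. Leave the narrow roll on its peg, and the two filled concrete moulds beside the dispenser standing where they are.

Things in the scene. Friction and masses are not known exactly. Their poses are not given: they have to be found in the camera images.
- dispenser: Grey label dispenser, fixed; origin under the centre of its base plate (150 x 90 x 10 mm), z up. At the centre a seat disc (60 mm wide, top at z = 16 mm) and an upright steel spindle, 21 mm thick, top at z = 76 mm, last 10 mm tapered. Back plate x = 47..53, 88 mm wide, 75 mm high. In front (x = -52..-66 mm) a pin and a toothed plate, up to 58 mm high. Open to +y and -y for fingers.
- seat (a point): Centre of the top of the dispenser's seat disc, on the spindle's axis, 16 mm above the table; axes as the dispenser's. The underside of a mounted roll rests here.
- core: Empty cardboard core, at first standing on the dispenser's seat with the spindle through it: a tube of 31 mm outer and 25 mm inner diameter, 50 mm long, 20 g or so. Origin at the centre of one end (at first the lower one), z along the tube.
- core_mid (a point): Middle of the empty core, on its axis, 25 mm from either end.
- scrap_tray: Steel open-topped tray, fixed, 130 x 130 mm outside, 55 mm high, walls 4 mm, floor about 4 mm. Origin at the centre of its underside, z up.
- stand: Plywood stock stand, fixed; origin on the table under the middle of its sloped face, z up. The face (130 mm along the slope, 190 mm along y) slopes 30 degrees, low at -x, high at +x, its middle at z = 70 mm. Two steel pegs, 21 mm thick, 35 mm long, square to the face at y = +55 and -55 mm, lean 30 degrees from vertical towards the stand's -x. Each holds one roll.
- wide_roll: The wide label roll: white paper on a brown core, 60 mm outer diameter, bore 25 mm, 50 mm tall, about 0.13 kg; at first on one of the stand's pegs. Origin at the centre of the end face that lies against the stand, z along the roll's axis away from the stand (so 30 degrees from vertical).
- wide_roll_mid (a point): Middle of the wide roll, on its axis, 25 mm from either end face.
- narrow_roll: The narrow label roll, to be left on its peg: same diameters as the wide roll, only 30 mm tall. Origin at the centre of the end face against the stand, z along its axis away from the stand.
- mould_a: Bystander and obstacle: a concrete test cylinder in its black plastic mould, 76 mm diameter, 150 mm tall, upright, 1.6 kg. Origin at the centre of its underside, z up. Stands close behind the dispenser, on its +y side.
- mould_b: Bystander and obstacle: a concrete test cylinder in its black plastic mould, 76 mm diameter, 150 mm tall, upright, 1.6 kg. Origin at the centre of its underside, z up. Stands close behind the dispenser, on its -y side.
There are look-alikes about, which are no part of the job. Leave any purple look-alike of the wide_roll alone.

How it is judged:
On the way, in this order (a step that is already met when the one before it is completed fails the run):
1. the empty core is off the spindle and lies released in the scrap tray (x of core_mid in the frame of scrap_tray between -0.061 and 0.061 m and y of core_mid in the frame of scrap_tray between -0.061 and 0.061 m and z of core_mid in the frame of scrap_tray between 0 and 0.042 m and contact force between the fingers and core below 0.1 N), for 0.2 s.
2. the wide roll is home on the spindle and released (horizontal distance between wide_roll_mid and seat below 0.004 m and z of wide_roll_mid in the frame of seat between 0.022 and 0.0285 m and angle between the z axis of wide_roll and the z axis of dispenser, either way round below 0.07 rad and contact force between the fingers and wide_roll below 0.1 N), for 0.2 s.
At the end, for the whole second after the job is handed in: Wide roll on the spindle, underside on the seat (3 mm), centred (4 mm), upright (4 degrees); core's middle inside the scrap tray, below 42 mm; both released and at rest; narrow roll within 15 mm of its start; moulds upright, within 20 mm of theirs (all of step 1 and all of step 2 and distance of narrow_roll from where it was at the start of the episode below 0.015 m and distance of each of mould_a, mould_b from where it was at the start of the episode below 0.02 m and angle between each of mould_a, mould_b's own z axis and vertical below 0.1 rad and linear speed of each of wide_roll, core below 0.02 m/s); the robot touches nothing.
It fails at once if the narrow roll is shifted more than 15 mm (distance of narrow_roll from where it was at the start of the episode above 0.015 m).
It fails at once if a concrete mould is shifted more than 20 mm or tipped (distance of any of mould_a, mould_b from where it was at the start of the episode above 0.02 m or angle between any of mould_a, mould_b's own z axis and vertical above 0.25 rad).
It also fails if it takes over 62 s, if anything falls off the work surface, if the arm or the gripper's body presses on something with over 40 N, if the wrist force passes 120 N, or if a joint passes its speed limit or range.

## Working session

There is one attempt and no reset: what is moved stays moved. The work goes in short steps, Python scripts to look and compute and a tool call to move; the robot and the scene stay as the last step left them, time stands still between calls to the robot, and variables do not carry over. Pictures are saved under pics/ and viewed, and the job is handed in when it is done.

Besides the shell and the picture viewer there is one more tool, called after ">>>" as name(argument=value, ...) on one line, values as JSON. step_arm: Moves the arm, as the interface text tells. Its arguments: {"type":"object","properties":{"series":{"type":"array","items":{"type":"array","items":{"type":"number","minimum":-1,"maximum":1}}},"squeeze":{"type":"number"}},"required":["series"]}

```bash
mkdir -p pics; ls; python3 - <<'E'
from cell import sensors, vision
import cv2,numpy as np
print(sensors.observe())
for n in ["side","top","wrist"]:
    d=vision.read_camera(n)
    cv2.imwrite(f"pics/a_{n}.png",d["pixels"]); np.savez(f"a_{n}.npz",**d)
    print(n,d["camera_matrix"].tolist(),np.round(d["pose"],3).tolist())
E
```

```text
pics
{'time': 0.0, 'qpos': array([-1.47201388e+00,  3.42733383e-01,  1.52500065e+00,  3.93582779e-06,
        1.27540477e+00, -1.46029318e-01]), 'qvel': array([-0.00011183,  0.00198992,  0.00026471,  0.00065667, -0.00024371,
       -0.0013439 ]), 'joint_efforts': array([ 1.97524344e-06, -4.31246388e+01, -2.44217277e+01,  7.18209660e-02,
        5.60831744e-02, -1.36314752e-04]), 'tool_pos': array([ 0.1272128 , -0.50892768,  0.21794516]), 'tool_rot': array([-3.14006351e+00, -2.28704537e-04,  2.44810445e-01]), 'contact_force': array([-0.21322997,  0.09758345,  0.25541964]), 'torque': array([-0.00472796,  0.07634533,  0.00851902]), 'opening': 0.0918942686540808}
side [[518.3631870726216, 0.0, 277.0662327927465], [0.0, 518.3631870726216, 218.90957968556916], [0.0, 0.0, 1.0]] [[-0.766, -0.414, 0.492, -0.06], [-0.643, 0.498, -0.582, 0.748], [-0.004, -0.762, -0.648, 0.915], [0.0, 0.0, 0.0, 1.0]]
top [[418.8497982189203, 0.0, 279.86657266139844], [0.0, 418.8497982189203, 213.7633460199911], [0.0, 0.0, 1.0]] [[0.011, -0.987, 0.161, 0.435], [-1.0, -0.01, 0.007, -0.032], [-0.005, -0.161, -0.987, 1.166], [0.0, 0.0, 0.0, 1.0]]
wrist [[325.19226210127806, 0.0, 278.13231626288984], [0.0, 325.19226210127806, 216.85341035519536], [0.0, 0.0, 1.0]] [[0.243, -0.936, -0.256, 0.196], [-0.97, -0.235, -0.063, -0.493], [-0.002, 0.263, -0.965, 0.385], [0.0, 0.0, 0.0, 1.0]]
```

View pics/a_side.png

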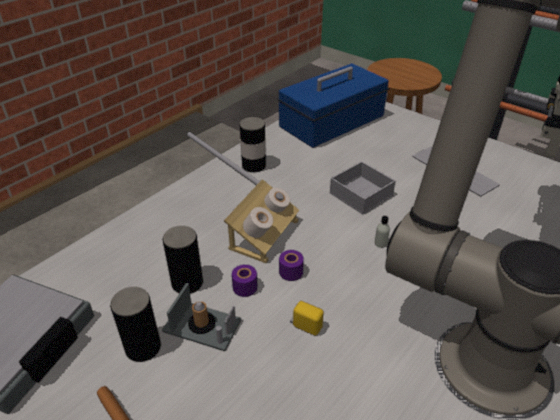

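View pics/a_top.png

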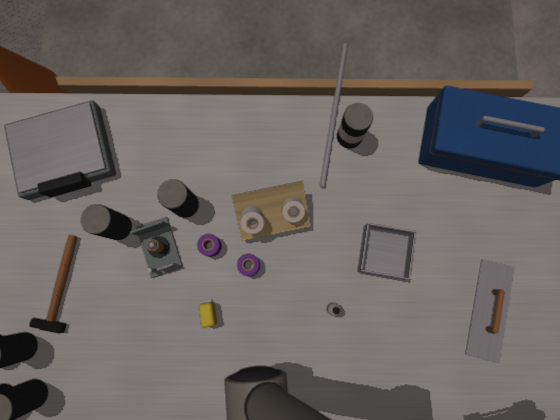

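View pics/a_wrist.png

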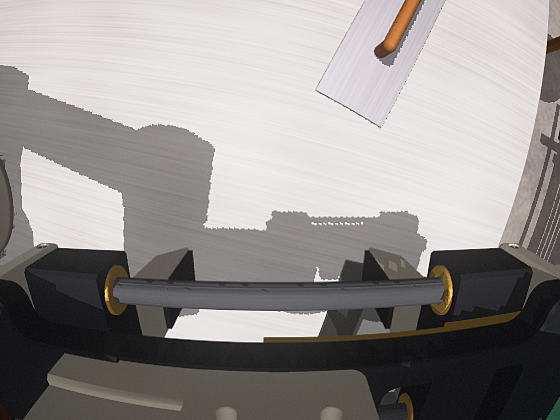

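The side view shows the dispenser with its core at about (200,315) and the two moulds at (183,260) and (137,325). The stand with two white rolls is at (262,215), and the tray is at (362,187). The purple look-alikes are at (245,280) and (291,265), loose on the table. There is also a mould-like can at (253,145). Next I'll measure from depth.

```bash
cat > h.py <<'E'
import numpy as np,cv2
def load(n):
    d=dict(np.load(n)); return d
def cloud(d):
    K=d["camera_matrix"];T=d["pose"];z=d["range_z"].astype(float)
    v,u=np.mgrid[:z.shape[0],:z.shape[1]]
    P=np.stack([(u-K[0,2])/K[0,0]*z,(v-K[1,2])/K[1,1]*z,z],-1)
    W=P@T[:3,:3].T+T[:3,3]; W[z<=0]=np.nan
    return W
E
python3 - <<'E'
from h import *
for n,pts in [("side",dict(core=(200,306),ma=(181,237),mb=(133,301),rollL=(262,211),rollR=(281,193),tray=(362,190),table=(330,260))),
              ("top",dict(core=(154,244),ma=(173,194),mb=(98,219),rollL=(248,217),rollR=(293,206),tray=(387,252),table=(300,280)))]:
    W=cloud(load(f"a_{n}.npz"))
    for k,(u,v) in pts.items():
        print(n,k,np.round(np.nanmedian(W[v-1:v+2,u-1:u+2].reshape(-1,3),0),4))
S=cv2.imread("pics/a_side.png");T=cv2.imread("pics/a_top.png")
a=cv2.resize(S[165:355,105:325],None,fx=3,fy=3,interpolation=cv2.INTER_CUBIC);cv2.imwrite("pics/b_side.png",a)
a=cv2.resize(T[160:290,70:330],None,fx=3,fy=3,interpolation=cv2.INTER_CUBIC);cv2.imwrite("pics/b_top.png",a)
E
```

```text
side core [0.5225 0.3105 0.0717]
side ma [0.6444 0.2432 0.1496]
side mb [0.5763 0.4248 0.1502]
side rollL [0.5936 0.0331 0.1156]
side rollR [ 0.6179 -0.0697  0.0994]
side tray [ 0.526  -0.3262  0.0042]
side table [ 0.4315 -0.0384 -0.    ]
top core [0.5301 0.3047 0.073 ]
top ma [0.6474 0.2406 0.1532]
top mb [0.5832 0.4224 0.1517]
top rollL [0.5968 0.0563 0.1223]
top rollR [ 0.6297 -0.0576  0.102 ]
top tray [ 0.5208 -0.3209  0.0053]
top table [ 0.4417 -0.0807  0.0015]
```

View pics/b_side.png

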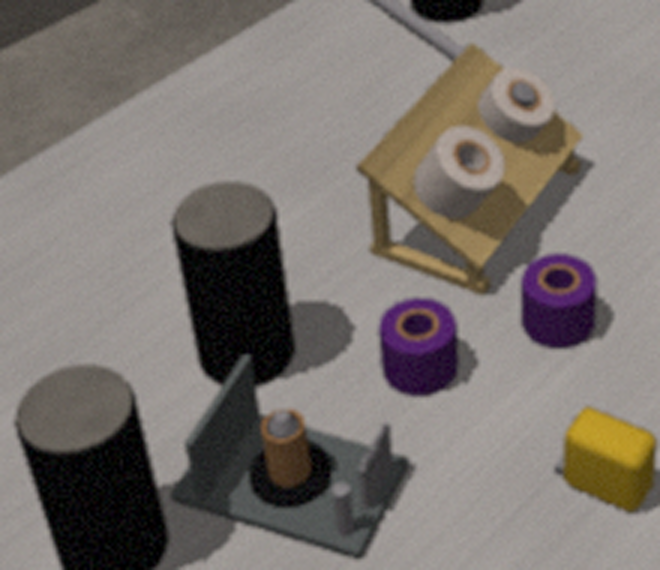

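View pics/b_top.png

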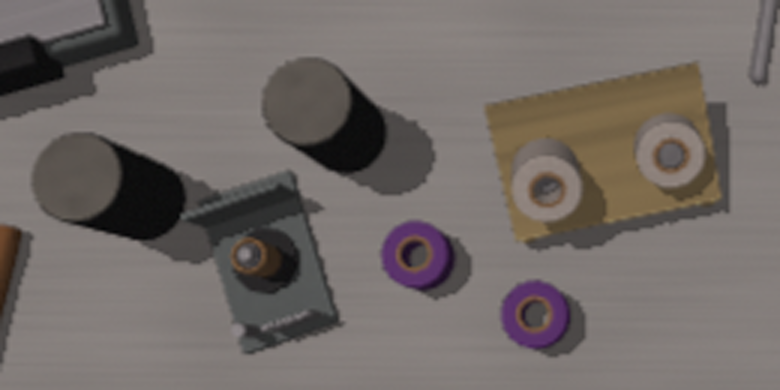

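The two candidates are the white rolls on the stand, at side pixels (258,222) and (278,200). The left one, (459,170) in the crop, is the wide roll: it is clearly taller and its peg is sunk deep in the bore. On the other roll the peg sticks out flush, which fits 30 mm of roll on a 35 mm peg. The purple rolls are excluded. Next come precise fits.

```bash
cat >> h.py <<'E'
def ray(d,u,v,z):
    K=d["camera_matrix"];T=d["pose"]
    r=T[:3,:3]@np.array([(u-K[0,2])/K[0,0],(v-K[1,2])/K[1,1],1]);o=T[:3,3]
    return o+r*(z-o[2])/r[2]
def plane(P):
    c=P.mean(0);n=np.linalg.svd(P-c)[2][2];return c,n*np.sign(n[2])
def ransac(P,tol,N=400):
    rng=np.random.default_rng(0);best=None
    for _ in range(N):
        a,b,c=P[rng.choice(len(P),3,False)];n=np.cross(b-a,c-a);l=np.linalg.norm(n)
        if l<1e-9: continue
        m=abs((P-a)@n/l)<tol
        if best is None or m.sum()>best.sum(): best=m
    return best
E
python3 - <<'E'
from h import *
S=load("a_side.npz");T=load("a_top.npz")
print("spindle tip",ray(S,199.3,305,.076),ray(T,151.7,244.7,.076))
for nm,d,box in [("side",S,(222,180,302,262)),("top",T,(228,178,315,245))]:
    W=cloud(d);hsv=cv2.cvtColor(d["pixels"],cv2.COLOR_BGR2HSV)
    u0,v0,u1,v1=box
    w=W[v0:v1,u0:u1];h=hsv[v0:v1,u0:u1]
    wood=(h[...,1]>70)&(w[...,2]>.03)&(w[...,2]<.115)
    P=w[wood];m=ransac(P,.004);c,n=plane(P[m]);
    print(nm,"face",c,n,"tilt",np.degrees(np.arccos(n[2])),"azim of -n",np.degrees(np.arctan2(-n[1],-n[0])),m.sum(),len(P))
    n=n
    wh=(h[...,1]<60)&(w[...,2]>.06)
    Q=w[wh]; hh=(Q-c)@n
    for name,sel in [("left",Q[:,1]>-.01),("right",Q[:,1]<-.01)]:
        q=Q[sel];x=hh[sel]; print(name,len(q),"height pct",np.round(np.percentile(x,[50,80,90,95,98]),4))
        top=np.percentile(x,95)
        f=q[(x>top-.006)]
        # circle fit on in-plane
        e1=np.cross(n,[0,0,1]);e1/=np.linalg.norm(e1);e2=np.cross(n,e1)
        ab=np.c_[(f-c)@e1,(f-c)@e2].astype(np.float32)
        (cx,cy),r=cv2.minEnclosingCircle(ab)
        C=c+cx*e1+cy*e2+n*np.median((f-c)@n)
        print("  top centre",C,"r",r,"mean",f.mean(0))
# tops of moulds
for nm,d,bs in [("side",S,[(160,225,205,252),(108,285,160,320)]),("top",T,[(155,175,192,212),(78,200,115,236)])]:
    W=cloud(d)
    for b in bs:
        w=W[b[1]:b[3],b[0]:b[2]].reshape(-1,3);w=w[abs(w[:,2]-.15)<.006]
        (x,y),r=cv2.minEnclosingCircle(w[:,:2].astype(np.float32));print(nm,"mould",x,y,r,w.mean(0))
# tray
W=cloud(T);w=W[215:290,345:425].reshape(-1,3);w=w[abs(w[:,2]-.055)<.008];print("tray rim",cv2.minAreaRect(w[:,:2].astype(np.float32)),len(w))
# dispenser base
w=W[205:290,125:190].reshape(-1,3);w=w[abs(w[:,2]-.010)<.006];print("base",cv2.minAreaRect(w[:,:2].astype(np.float32)))
w=W[205:290,125:190].reshape(-1,3);w=w[(abs(w[:,2]-.072)<.006)];print("z75",len(w),cv2.minAreaRect(w[:,:2].astype(np.float32)))
E
```

```text
spindle tip [0.52326704 0.31172059 0.076     ] [0.52795766 0.30983576 0.076     ]
side face [0.61874174 0.00844333 0.07012079] [-0.4901504  -0.10516525  0.8652704 ] tilt 30.08640472273755 azim of -n 12.109623026090423 1691 2168
left 598 height pct [0.0411 0.0504 0.0517 0.0524 0.053 ]
  top centre [0.58223912 0.04620012 0.11203514] r 0.03197780251502991 mean [0.58206383 0.04706588 0.11204834]
right 444 height pct [0.0286 0.0315 0.0329 0.0345 0.0357]
  top centre [ 0.61614776 -0.05947928  0.09601473] r 0.030829619616270065 mean [ 0.61462239 -0.0598319   0.09569191]
top face [ 0.62846732 -0.00066434  0.07509866] [-0.48640501 -0.10697411  0.86716014] tilt 29.869712372184907 azim of -n 12.403487032184778 2120 2324
left 492 height pct [0.0481 0.0509 0.0518 0.0524 0.0533]
  top centre [0.58415533 0.04767118 0.11412815] r 0.030636753886938095 mean [0.5852501  0.04736765 0.11464762]
right 393 height pct [0.0297 0.032  0.0338 0.0354 0.0363]
  top centre [ 0.61688924 -0.05777726  0.0975755 ] r 0.029738200828433037 mean [ 0.61841524 -0.05708697  0.09921587]
side mould 0.6470069289207458 0.24208836257457733 0.03934946656227112 [0.64658258 0.24391197 0.14946536]
side mould 0.5831124186515808 0.426948219537735 0.0389375165104866 [0.58130034 0.42882175 0.14934122]
top mould 0.6500868201255798 0.24538935720920563 0.03817547485232353 [0.64902331 0.24449564 0.15114459]
top mould 0.5838379859924316 0.4305952191352844 0.038837503641843796 [0.58416629 0.42861261 0.15121288]
tray rim ((0.5216356515884399, -0.3099942207336426), (0.13135431706905365, 0.13017186522483826), 80.7118911743164) 372
base ((0.5298946499824524, 0.318472295999527), (0.23826749622821808, 0.18133708834648132), 2.394129514694214)
z75 176 ((0.5665230751037598, 0.28039613366127014), (0.07068675756454468, 0.1660107672214508), 25.263647079467773)
```

The heights confirm the choice: the left roll stands 50–51 mm off the face and the right one 30–32 mm, and the stand tilts 30°, azimuth 12.3°. Next I need the dispenser's yaw.

```bash
python3 - <<'E'
from h import *
S=load("a_side.npz");T=load("a_top.npz")
sp=np.array([.5256,.3108])
for nm,d in [("side",S),("top",T)]:
    W=cloud(d).reshape(-1,3);r=np.linalg.norm(W[:,:2]-sp,axis=1)
    m=(W[:,2]>.03)&(W[:,2]<.09)&(r>.04)&(r<.068)&((W[:,:2]-sp)@[.95,.31]>.02)
    P=W[m];
    mm=ransac(P,.004);c,n=plane(P[mm]);n[2]*=1
    vx,vy,x0,y0=cv2.fitLine(P[mm][:,:2].astype(np.float32),cv2.DIST_HUBER,0,.01,.01).ravel()
    print(nm,len(P),mm.sum(),"plane n",n,"line az",np.degrees(np.arctan2(vy,vx)),x0,y0, "dist to sp",abs((sp-[x0,y0])@[-vy,vx]))
    # core upper ring/spindle
    m=(W[:,2]>.045)&(W[:,2]<.09)&(r<.03);P=W[m];hi=P[P[:,2]>.060]
    print("  core pts",len(P),P.mean(0),"hi",hi.mean(0),len(hi), (hi.min(0)+hi.max(0))/2)
E
```

```text
side 447 440 plane n [-0.9428715  -0.33116562  0.03636851] line az -70.3163 0.57262033 0.3262123 dist to sp 0.04946404724106401
  core pts 215 [0.52361829 0.31178423 0.06281414] hi [0.52516455 0.31061954 0.06761962] 146 [0.52881005 0.30831634 0.06968955]
top 198 198 plane n [-0.93742192 -0.34333394  0.05798228] line az -70.201065 0.5775404 0.3178271 dist to sp 0.051250273847865915
  core pts 126 [0.52896094 0.30898421 0.06719233] hi [0.52932778 0.31013687 0.0692052 ] 110 [0.52937009 0.31148587 0.06975737]
```

>>> step_arm(series=[[1,1,0,0,0],[1,1,0,0,0],[1,1,0,0,0],[1,1,0,0,0],[1,1,0,0,0],[1,1,0,0,0],[1,1,1,0,0],[1,1,1,0,0],[1,1,1,0,0],[1,1,1,0,0],[1,1,1,0,0],[1,1,1,0,0]])

```text
time: 1.35
tool_pos: [0.4281, -0.3581, 0.2184]
tool_rot: [-3.141, 0.0, 0.245]
contact_force: [0.5, -0.5, -0.5]
opening: 0.0918
```

>>> step_arm(series=[[1,1,1,0,0.6],[1,1,1,0,0.6],[1,1,1,0,0],[1,0.9,1,0,0],[1,0,1,0,0],[1,0,1,0,0],[1,0,1,0,0],[1,0,1,0,0],[1,0,1,0,0],[1,0,1,0,0],[1,0,1,0,0],[1,0,1,0,0]])

```text
time: 2.55
tool_pos: [0.5245, -0.0583, 0.2184]
tool_rot: [-3.141, 0.001, 0.341]
contact_force: [-0.8, 0.7, -0.7]
opening: 0.0919
```

>>> step_arm(series=[[1,0,1,0,0],[1,0,1,0,0],[1,0,1,0,0],[1,0,1,0,0],[1,0,1,0,0],[1,0,1,0,0],[1,0,1,0,0],[1,0,1,0,0],[1,0,1,0,0],[1,0,1,0,0],[1,0,0,0,0],[1,0,0,0,0]])

```text
time: 3.75
tool_pos: [0.5245, 0.1907, 0.2183]
tool_rot: [3.141, 0.001, 0.342]
contact_force: [-0.4, -0.6, -0.3]
opening: 0.0919
```

```bash
python3 - <<'E'
from cell import sensors, vision
import cv2,numpy as np
o=sensors.observe();print(o["time"],o["tool_pos"],o["tool_rot"])
d=vision.read_camera("wrist");cv2.imwrite("pics/c_wrist.png",d["pixels"]);np.savez("c_wrist.npz",**d)
E
```

```text
3.75 [0.52447886 0.19073232 0.21825881] [3.14124163e+00 9.10038687e-04 3.42047077e-01]
```

View pics/c_wrist.png

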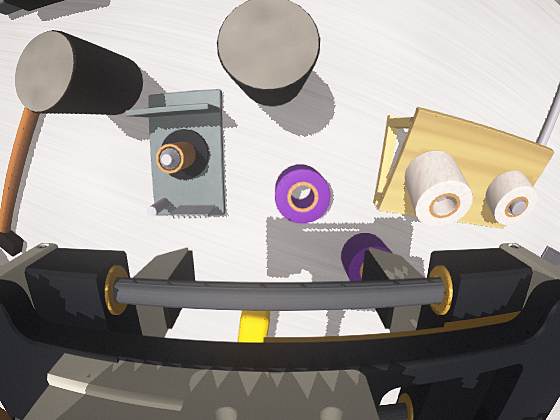

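The wrist view shows the spindle tip at (167,159), the wide roll's bore at (444,206) and the narrow roll's at (516,207). I'll cross-check with fisheye rays.

```bash
cat >> h.py <<'E'
def fray(d,u,v,z):
    K=d["camera_matrix"];T=d["pose"]
    a=np.array([u-K[0,2],v-K[1,2]]);r=np.hypot(*a);th=r/K[0,0]
    q=np.r_[a/r*np.sin(th),np.cos(th)];q=T[:3,:3]@q;o=T[:3,3]
    return o+q*(z-o[2])/q[2]
E
python3 - <<'E'
from h import *
d=load("c_wrist.npz")
print("tip",fray(d,167.5,159,.076),"roll bore",fray(d,444,206,.1135),"mould a",fray(d,268,44,.15), "narrow", fray(d,516,207,.0965))
g=d["pixels"][110:200,140:230];cv2.imwrite("pics/c_crop.png",cv2.resize(g,None,fx=6,fy=6,interpolation=cv2.INTER_CUBIC))
E
```

```text
tip [0.53093866 0.30785897 0.076     ] roll bore [0.58388655 0.04536398 0.1135    ] mould a [0.64904894 0.241886   0.15      ] narrow [ 0.61719785 -0.05946854  0.0965    ]
```

View pics/c_crop.png

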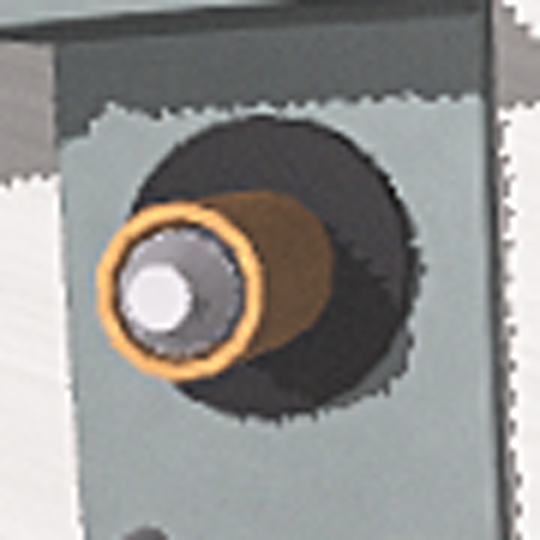

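```bash
python3 - <<'E'
from h import *
d=load("c_wrist.npz")
print("tip",fray(d,166.8,159.5,.076),"core",fray(d,170,158.3,.066),"seat",fray(d,185.3,154.5,.016))
E
```

```text
tip [0.53023907 0.30842796 0.076     ] core [0.53047964 0.30849614 0.066     ] seat [0.53088768 0.30649914 0.016     ]
```

>>> step_arm(series=[[1,0.15,1,0,0],[1,0,1,0,0],[1,0,1,0,0],[1,0,1,0,0],[1,0,0.72,0,0],[1,0,0,-1,0],[1,0,0,-1,0],[1,0,0,0,0]])

```text
time: 4.6
tool_pos: [0.5268, 0.3071, 0.1651]
tool_rot: [3.141, 0.007, 0.34]
contact_force: [-0.4, 1.0, -0.3]
opening: 0.0918
```

```bash
python3 - <<'E'
from cell import sensors, vision
import cv2,numpy as np
o=sensors.observe();print(o["time"],o["tool_pos"],o["tool_rot"])
for n in ["wrist","side"]:
    d=vision.read_camera(n);np.savez(f"d_{n}.npz",**d);p=d["pixels"]
    if n=="side": p=cv2.resize(p[180:380,90:330],None,fx=3,fy=3)
    cv2.imwrite(f"pics/d_{n}.png",p)
E
```

```text
4.6 [0.52679378 0.30712369 0.16511964] [3.1407295  0.00739593 0.34006222]
```

View pics/d_wrist.png

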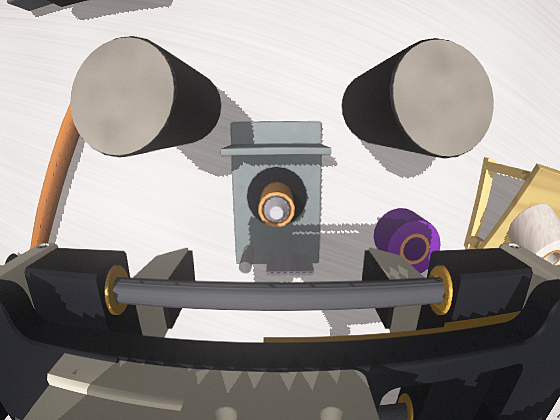

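View pics/d_side.png

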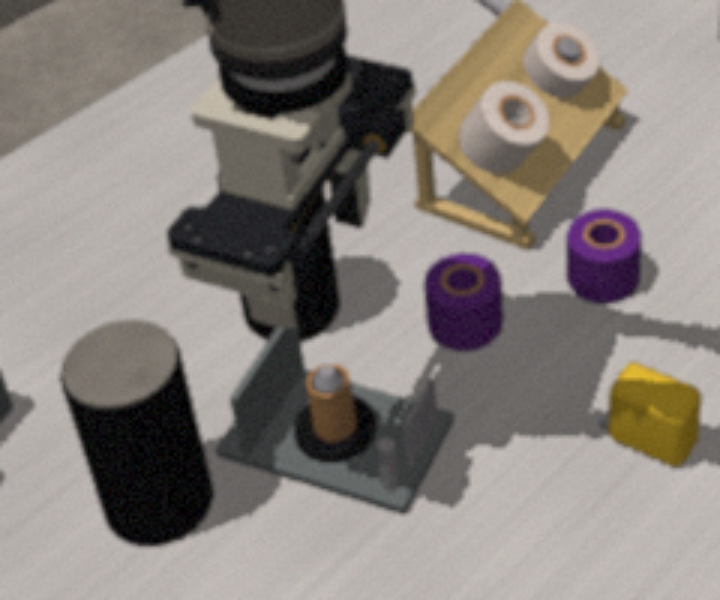

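The wrist view shows the spindle tip at (277,212), on the fingers' mid-column (278), so the jaw axis is centred. I'll get its x.

```bash
python3 - <<'E'
from h import *
d=load("d_wrist.npz")
print(d["pose"][:3,3])
g=d["pixels"][180:240,245:305];cv2.imwrite("pics/d_crop.png",cv2.resize(g,None,fx=8,fy=8,interpolation=cv2.INTER_CUBIC))
m=(g.min(2)>185).astype(np.uint8);n,l,s,c=cv2.connectedComponentsWithStats(m);print(s.tolist(),c)
for u,v in [(277,212),(277,211)]: print(fray(d,u,v,.076))
E
```

```text
[0.5949814  0.33050324 0.33134934]
[[0, 0, 60, 60, 3455], [22, 20, 3, 3, 3], [20, 25, 1, 2, 2], [24, 26, 14, 13, 139], [20, 32, 1, 1, 1]] [[29.45991317 29.39797395]
 [23.         21.        ]
 [20.         25.5       ]
 [30.84172662 32.25899281]
 [20.         32.        ]]
[0.53091311 0.3085713  0.076     ]
[0.53170489 0.30885108 0.076     ]
```

View pics/d_crop.png

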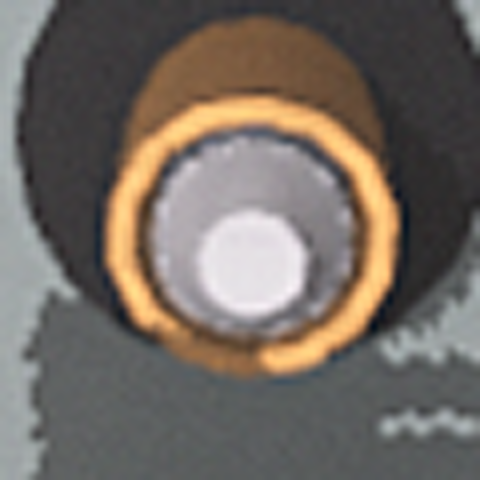

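>>> step_arm(series=[[1,0,0,-1,0],[1,0,0,-1,0],[1,0,0,-1,0],[1,0,0,-1,0],[1,0,0,-0.8,0],[1,0,0,0,0]], squeeze=8)

```text
time: 5.3
tool_pos: [0.528, 0.3079, 0.0476]
tool_rot: [3.141, 0.003, 0.34]
contact_force: [-0.3, -0.0, 0.3]
opening: 0.0917
```

>>> step_arm(series=[[0.2,0,0,0,0],[0.2,0,0,0,0],[0.2,0,0,0,0],[0.2,0,0,0,0],[0.2,0,0,0,0],[0.2,0,0,0,0],[0.2,0,0,0,0],[0.2,0,0,0,0],[0.2,0,0,0,0]])

```text
time: 6.2
tool_pos: [0.5285, 0.3086, 0.0486]
tool_rot: [3.141, 0.0, 0.341]
contact_force: [0.1, 0.2, 0.6]
opening: 0.0304
```

>>> step_arm(series=[[0.2,0,0,0.6,0],[0.2,0,0,0.6,0],[0.2,0,0,0.8,0],[0.2,0,0,1,0],[0.2,0,0,1,0],[0.2,0,0,1,0],[0.2,0,0,1,0],[0.2,0,0,0,0]])

```text
time: 7.0
tool_pos: [0.5302, 0.3094, 0.2025]
tool_rot: [-3.141, -0.007, 0.341]
contact_force: [-0.6, 0.1, 0.9]
opening: 0.0307
```

```bash
python3 - <<'E'
from cell import sensors, vision
import cv2,numpy as np
o=sensors.observe();print(o["time"],o["tool_pos"],o["tool_rot"],o["opening"])
for n in ["wrist","side"]:
    d=vision.read_camera(n);np.savez(f"e_{n}.npz",**d);p=d["pixels"]
    if n=="side": p=cv2.resize(p[180:380,90:330],None,fx=3,fy=3)
    cv2.imwrite(f"pics/e_{n}.png",p)
E
```

```text
7.0 [0.53021351 0.3094064  0.20249034] [-3.14120297 -0.00721695  0.34082009] 0.030726372183716464
```

View pics/e_side.png

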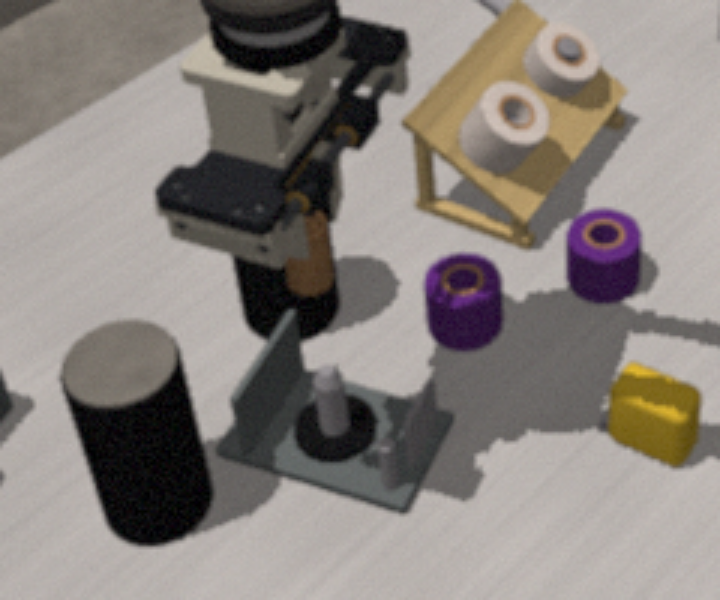

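View pics/e_wrist.png

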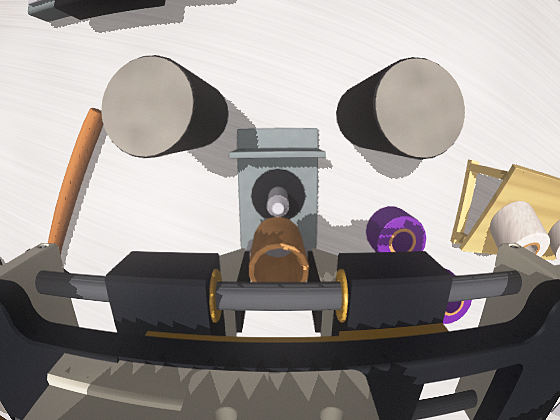

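The core came free: the side crop shows the bare spindle at (330,390) and the core in the jaws. I'll carry it to the tray.

>>> step_arm(series=[[0.2,-0.3,-1,0,0],[0.2,0,-1,0,0],[0.2,0,-1,0,0],[0.2,0,-1,0,0],[0.2,0,-1,0,0],[0.2,0,-1,0,0],[0.2,0,-1,0,0],[0.2,0,-1,0,0],[0.2,0,-1,0,0],[0.2,0,-1,0,0],[0.2,0,-1,0,0],[0.2,0,-1,0,0]])

```text
time: 8.3
tool_pos: [0.52, 0.0077, 0.1969]
tool_rot: [-3.14, 0.003, 0.341]
contact_force: [0.5, -0.4, -0.2]
opening: 0.0307
```

>>> step_arm(series=[[0.2,0,-1,0,0],[0.2,0,-1,0,0],[0.2,0,-1,0,0],[0.2,0,-1,0,0],[0.2,0,-1,0,0],[0.2,0,-1,0,0],[0.2,0,-1,0,0],[0.2,0,-1,0,0],[0.2,0,-1,0,0],[0.2,0,-1,0,0],[0.2,0,-1,0,0],[0.2,0,-1,0,0]])

```text
time: 9.5
tool_pos: [0.5202, -0.2919, 0.1966]
tool_rot: [-3.139, 0.002, 0.341]
contact_force: [0.0, -0.2, -0.0]
opening: 0.0306
```

>>> step_arm(series=[[0.2,0,-0.8,0,0],[0.2,0,0,-1,0],[0.2,0,0,-1,0],[0.2,0,0,0,0],[0.2,0,0,0,0]])

```text
time: 10.0
tool_pos: [0.5205, -0.3109, 0.1477]
tool_rot: [-3.139, 0.001, 0.341]
contact_force: [-0.1, 0.6, 1.5]
opening: 0.0304
```

```bash
python3 - <<'E'
from cell import sensors, vision
import cv2,numpy as np
from h import *
o=sensors.observe();print(o["time"],o["tool_pos"],o["tool_rot"],o["opening"])
for n in ["wrist","side"]:
    d=vision.read_camera(n);np.savez(f"f_{n}.npz",**d);p=d["pixels"]
    if n=="side": p=cv2.resize(p[80:280,260:500],None,fx=3,fy=3)
    cv2.imwrite(f"pics/f_{n}.png",p)
E
```

```text
10.0 [ 0.52053613 -0.31094691  0.14766749] [-3.13940034e+00  1.45209014e-03  3.40859438e-01] 0.030362615044074625
```

View pics/f_side.png

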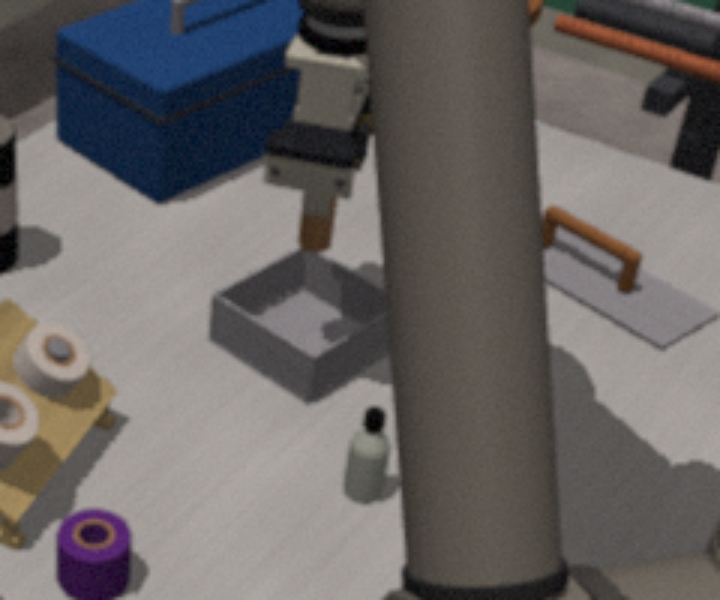

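View pics/f_wrist.png

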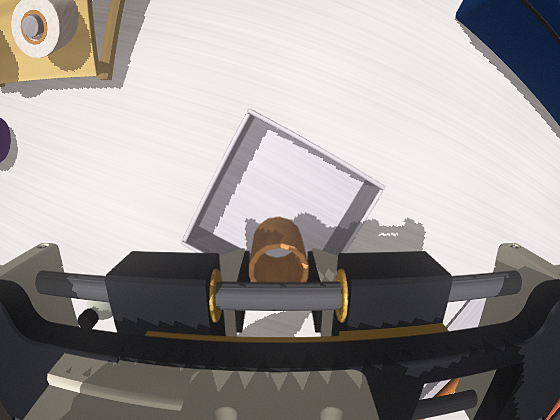

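```bash
python3 - <<'E'
from h import *
d=load("f_wrist.npz")
P=[fray(d,*p,.055) for p in [(250,110),(383,187),(184,245)]]
print(np.round(P,4), np.linalg.norm(P[0]-P[1]),np.linalg.norm(P[0]-P[2]),"centre",(P[1]+P[2])/2)
E
```

```text
[[ 0.5953 -0.2616  0.055 ]
 [ 0.5744 -0.3856  0.055 ]
 [ 0.4689 -0.2426  0.055 ]] 0.12577591674220612 0.1278455825923678 centre [ 0.52167545 -0.31408578  0.055     ]
```

>>> step_arm(series=[[0.2,0,0,-1,0],[0.2,0,0,-1,0],[0.2,0,0,-1,0],[0.2,0,0,-0.8,0],[0.2,0,0,-0.4,0],[0.2,0,0,0,0],[0.2,0,0,0,0]])

```text
time: 10.8
tool_pos: [0.5218, -0.3118, 0.0449]
tool_rot: [3.14, -0.001, 0.341]
contact_force: [-0.2, -0.1, -0.6]
opening: 0.0306
```

>>> step_arm(series=[[0.55,0,0,0,0],[0.55,0,0,0,0],[0.55,0,0,0,0],[0.55,0,0,0,0],[0.55,0,0,0.6,0],[0.55,0,0,1,0],[0.55,0,0,1,0],[0.55,0,0,1,0],[1,0,0,1,0],[1,0,0,1,0],[1,0,0,1,0]])

```text
time: 11.9
tool_pos: [0.5209, -0.3113, 0.2098]
tool_rot: [3.141, -0.0, 0.341]
contact_force: [0.1, 0.5, -0.4]
opening: 0.0696
```

```bash
python3 - <<'E'
from cell import sensors, vision
import cv2,numpy as np
o=sensors.observe();print(o["time"],o["tool_pos"],o["tool_rot"],o["opening"])
d=vision.read_camera("side");np.savez("g_side.npz",**d);cv2.imwrite("pics/g_side.png",cv2.resize(d["pixels"][130:240,300:420],None,fx=4,fy=4))
E
```

```text
11.9 [ 0.52086136 -0.31126464  0.20981414] [ 3.14144900e+00 -1.75576340e-05  3.40818276e-01] 0.0696350747224109
```

View pics/g_side.png

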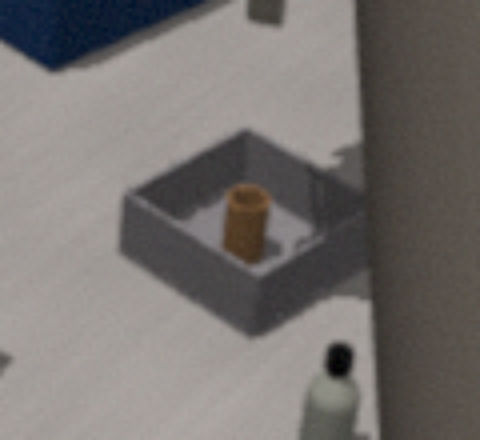

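The core stands upright inside the tray, at crop (246,222). On to the wide roll.

>>> step_arm(series=[[1,0,1,0,-0.8],[1,0,1,0,-0.8],[1,0,1,0,0],[1,0,1,0,0],[1,0,1,0,0],[1,0,1,0,0],[1,0,1,0,0],[1,0,1,0,0],[1,0,1,0,0],[1,0,1,0,0],[1,0,1,0,0],[1,0,1,0,0]])

```text
time: 13.15
tool_pos: [0.5209, -0.0103, 0.2086]
tool_rot: [3.142, -0.0, 0.213]
contact_force: [0.0, 0.0, -0.1]
opening: 0.0916
```

>>> step_arm(series=[[1,1,1,0,0],[1,1,1,0,0],[1,0,0.4,0,0],[1,0,0,0,0],[1,0,0,0,0]])

```text
time: 13.65
tool_pos: [0.5703, 0.0482, 0.2084]
tool_rot: [3.141, 0.001, 0.213]
contact_force: [0.0, -1.0, -0.1]
opening: 0.0916
```

```bash
python3 - <<'E'
from cell import sensors, vision
import cv2,numpy as np
o=sensors.observe();print(o["time"],o["tool_pos"],o["tool_rot"],o["opening"])
d=vision.read_camera("wrist");np.savez("h_wrist.npz",**d);cv2.imwrite("pics/h_wrist.png",d["pixels"])
E
```

```text
13.65 [0.57029757 0.04819785 0.20842408] [3.14131279e+00 9.54648932e-04 2.13022850e-01] 0.09157963167666851
```

View pics/h_wrist.png

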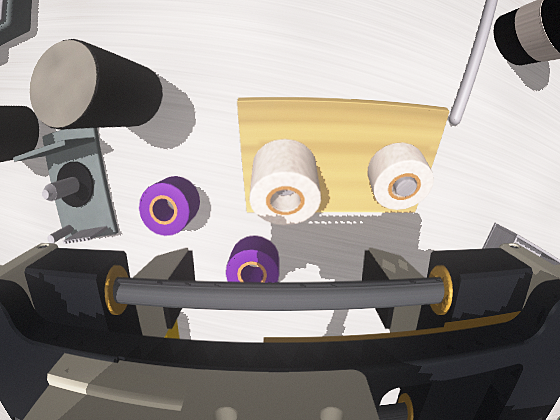

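The stand lies square to the tool. The wide roll's end-face centre is at about (286,198), slightly right of the mid-column (278).

```bash
python3 - <<'E'
from h import *
d=load("h_wrist.npz")
g=d["pixels"][130:235,240:340];cv2.imwrite("pics/h_crop.png",cv2.resize(g,None,fx=5.5,fy=5.5,interpolation=cv2.INTER_CUBIC))
hsv=cv2.cvtColor(g,cv2.COLOR_BGR2HSV)
m=((hsv[...,0]<20)&(hsv[...,1]>90)&(hsv[...,2]>120)).astype(np.uint8)
m[:50]=0
n,l,s,c=cv2.connectedComponentsWithStats(m);
for i in range(1,n):
    if s[i,4]>15: print(s[i],c[i]+[240,130])
ys,xs=np.nonzero(m); e=cv2.fitEllipse(np.c_[xs,ys].astype(np.float32));print(e)
u,v=e[0][0]+240,e[0][1]+130
print(u,v,fray(d,u,v,.1135), fray(d,286,199,.1135))
a=np.array([.57030,.04820]);c,s=np.cos(.213),np.sin(.213)
p=fray(d,u,v,.1135)[:2]-a;print("tool frame",p@[c,s],p@[-s,c])
E
```

```text
[ 76  50  14  32 214] [323.42523364 195.71495327]
[ 26  56  38  29 309] [284.09061489 199.94174757]
((58.326778411865234, 68.1826171875), (29.298046112060547, 63.034122467041016), 81.51012420654297)
298.32677841186523 198.1826171875 [0.58892319 0.03434051 0.1135    ] [0.58608365 0.04411065 0.1135    ]
tool frame 0.015272528769889286 -0.01748309502983074
```

View pics/h_crop.png

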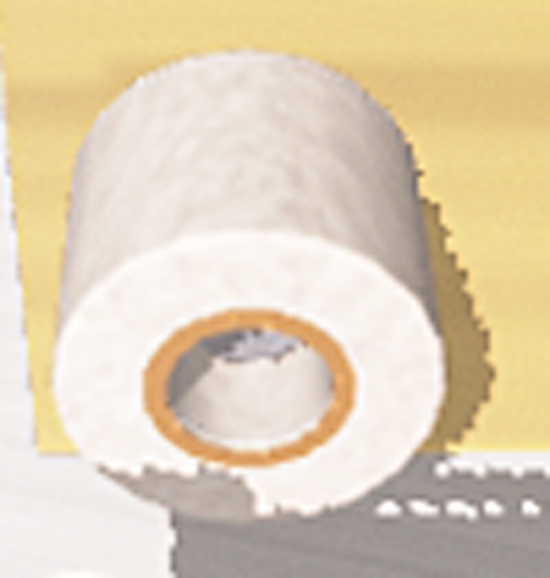

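>>> step_arm(series=[[1,1,0,0,0],[1,0,0,-1,0],[1,0,0,-1,0],[1,0,0,-1,0],[1,0,0,-1,0],[1,0,0,-0.66,0],[1,0,0,0,0],[1,0,0,0,0]], squeeze=12)

```text
time: 14.5
tool_pos: [0.596, 0.0478, 0.0928]
tool_rot: [3.141, -0.0, 0.212]
contact_force: [-0.2, -0.6, 0.7]
opening: 0.0914
```

```bash
python3 - <<'E'
from cell import sensors, vision
import cv2,numpy as np
o=sensors.observe();print(o["time"],o["tool_pos"],o["contact_force"],o["opening"])
d=vision.read_camera("wrist");cv2.imwrite("pics/i_wrist.png",d["pixels"])
d=vision.read_camera("side");cv2.imwrite("pics/i_side.png",cv2.resize(d["pixels"][140:280,190:340],None,fx=4,fy=4))
E
```

```text
14.5 [0.59603517 0.04775575 0.09278464] [-0.19383677 -0.57522161  0.71671078] 0.09141936232130789
```

View pics/i_wrist.png

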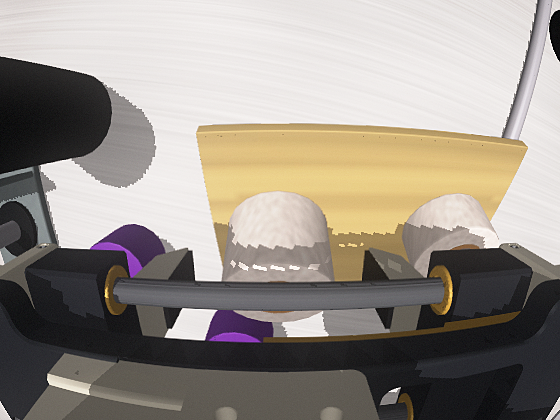

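View pics/i_side.png

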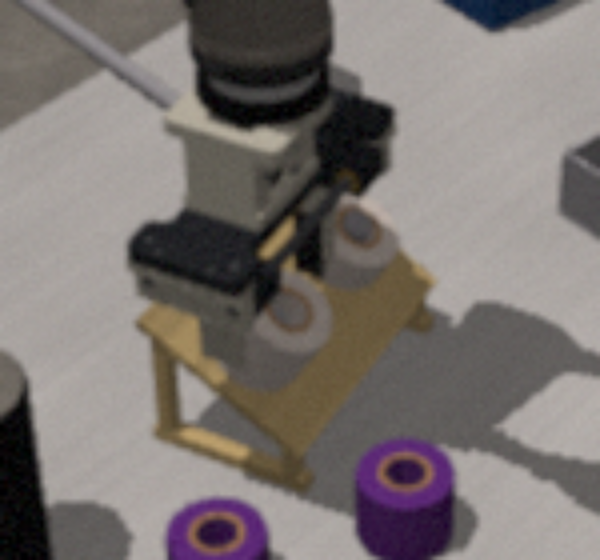

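The roll is centred between the fingers, spanning columns 223–330 with mid-column 278, and the narrow roll is clear. Closing.

>>> step_arm(series=[[0.5,0,0,0,0],[0.5,0,0,0,0],[0.5,0,0,0,0],[0.5,0,0,0,0],[0.5,0,0,0,0],[0.5,0,0,0,0]], squeeze=12)

```text
time: 15.2
tool_pos: [0.5961, 0.0487, 0.0923]
tool_rot: [3.141, -0.0, 0.213]
contact_force: [0.1, 0.5, 1.0]
opening: 0.0602
```

>>> step_arm(series=[[0.5,-0.195,-0.042,0.346,0],[0.5,-0.195,-0.042,0.346,0],[0.5,-0.195,-0.042,0.346,0],[0.5,-0.195,-0.042,0.346,0],[0.5,-0.195,-0.042,0.346,0],[0.5,0,0,0,0]])

```text
time: 15.8
tool_pos: [0.5716, 0.0433, 0.137]
tool_rot: [3.141, -0.002, 0.213]
contact_force: [-0.4, 0.2, -1.8]
opening: 0.06
```

>>> step_arm(series=[[0.5,0,0,0.8,0],[0.5,0,0,0.8,0],[0.5,0,0,0.8,0],[0.5,0,0,0,0]])

```text
time: 16.2
tool_pos: [0.573, 0.0433, 0.1979]
tool_rot: [3.14, -0.005, 0.213]
contact_force: [0.1, -0.3, -1.6]
opening: 0.0601
```

```bash
python3 - <<'E'
from cell import sensors, vision
import cv2,numpy as np
o=sensors.observe();print(o["time"],o["tool_pos"],o["contact_force"],o["opening"])
d=vision.read_camera("wrist");cv2.imwrite("pics/j_wrist.png",d["pixels"])
d=vision.read_camera("side");np.savez("j_side.npz",**d);cv2.imwrite("pics/j_side.png",cv2.resize(d["pixels"][110:350,150:350],None,fx=2.5,fy=2.5))
E
```

```text
16.2 [0.57304567 0.04333212 0.19788518] [ 0.10261228 -0.32882483 -1.55134256] 0.06010462165598845
```

View pics/j_wrist.png

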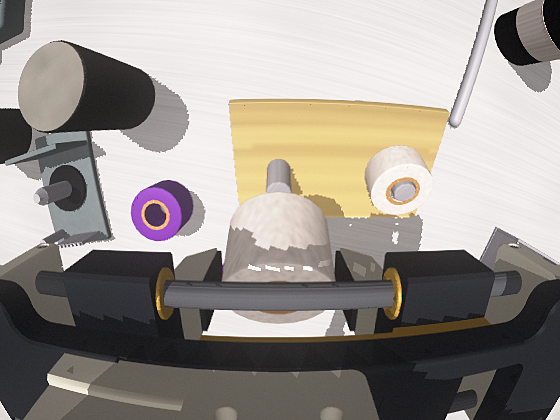

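View pics/j_side.png

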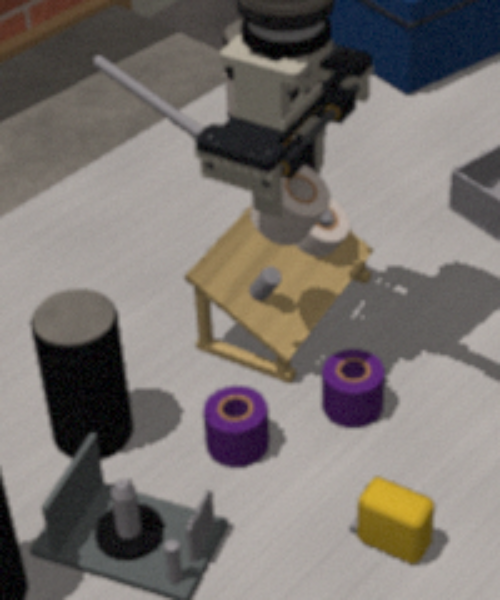

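```bash
python3 - <<'E'
from h import *
T=load("a_top.npz");W=cloud(T)
for n,(u,v),z in [("p1",(209,245),.05),("p2",(248,265),.05),("yel",(207,312),.04),("bottle",(335,310),.06),("tray edge",(360,275),.055)]:
    print(n,ray(T,u,v,z),np.round(np.nanmax(W[v-8:v+9,u-8:u+9,2]),3))
E
```

```text
p1 [0.53103505 0.1646868  0.05      ] 0.057
p2 [0.47915662 0.05926037 0.05      ] 0.057
yel [0.35575213 0.16489276 0.04      ] 0.067
bottle [ 0.36606691 -0.16859658  0.06      ] 0.096
tray edge [ 0.456187   -0.23561887  0.055     ] 0.061
```

>>> step_arm(series=[[0.5,-1,-0.9,0,0],[0.5,-1,-0.9,0,0],[0.5,-1,-0.9,0,0],[0.5,-1,-0.9,0,0],[0.5,-0.9,-0.9,0,0],[0.5,0,0,-1,0],[0.5,0,0,-1,0],[0.5,0,0,-1,0],[0.5,0,0,-1,0],[0.5,0,0,-1,0],[0.5,0,0,-0.8,0],[0.5,0,0,0,0]])

```text
time: 17.5
tool_pos: [0.4462, -0.0682, 0.0472]
tool_rot: [-3.138, 0.007, 0.213]
contact_force: [0.9, -0.0, -1.7]
opening: 0.0601
```

```bash
python3 - <<'E'
from cell import sensors, vision
import cv2,numpy as np
o=sensors.observe();print(o["time"],o["tool_pos"],o["contact_force"],o["opening"])
d=vision.read_camera("side");np.savez("k_side.npz",**d);cv2.imwrite("pics/k_side.png",cv2.resize(d["pixels"][140:340,220:420],None,fx=3,fy=3))
E
```

```text
17.5 [ 0.44620056 -0.06819229  0.04719607] [ 0.86542249 -0.00911807 -1.65738095] 0.06005252304375909
```

View pics/k_side.png

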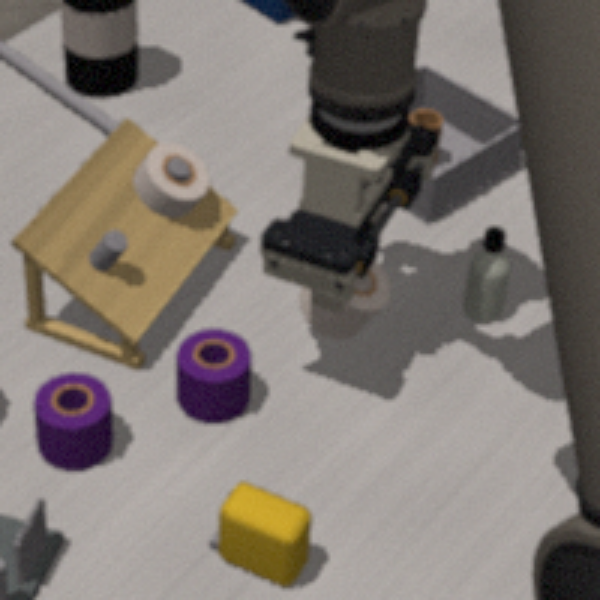

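>>> step_arm(series=[[0.5,0,0,-0.2,0],[0.5,0,0,-0.2,0],[0.5,0,0,-0.1,0],[0.5,0,0,-0.1,0],[0.5,0,0,-0.1,0],[0.5,0,0,-0.1,0],[0.5,0,0,0,0]], squeeze=4)

```text
time: 18.25
tool_pos: [0.4504, -0.0694, 0.0311]
tool_rot: [3.14, -0.003, 0.213]
contact_force: [2.6, 0.4, 4.1]
opening: 0.0611
```

>>> step_arm(series=[[0.8,0,0,0,0],[0.8,0,0,0,0],[0.8,0,0,0,0],[0.8,0,0,0,0],[0.8,0,0,0,0]])

```text
time: 18.75
tool_pos: [0.449, -0.0691, 0.0303]
tool_rot: [-3.142, 0.0, 0.213]
contact_force: [-0.4, -0.3, -0.2]
opening: 0.0734
```

```bash
python3 - <<'E'
from cell import sensors, vision
import cv2,numpy as np
o=sensors.observe();print(o["time"],o["tool_pos"],o["contact_force"],o["opening"])
d=vision.read_camera("side");np.savez("l_side.npz",**d);cv2.imwrite("pics/l_side.png",cv2.resize(d["pixels"][140:340,220:420],None,fx=3,fy=3))
d=vision.read_camera("wrist");np.savez("l_wrist.npz",**d);cv2.imwrite("pics/l_wrist.png",d["pixels"])
E
```

```text
18.75 [ 0.44899627 -0.06909948  0.03029863] [-0.41746541 -0.29807654 -0.16214213] 0.07339638914195332
```

View pics/l_side.png

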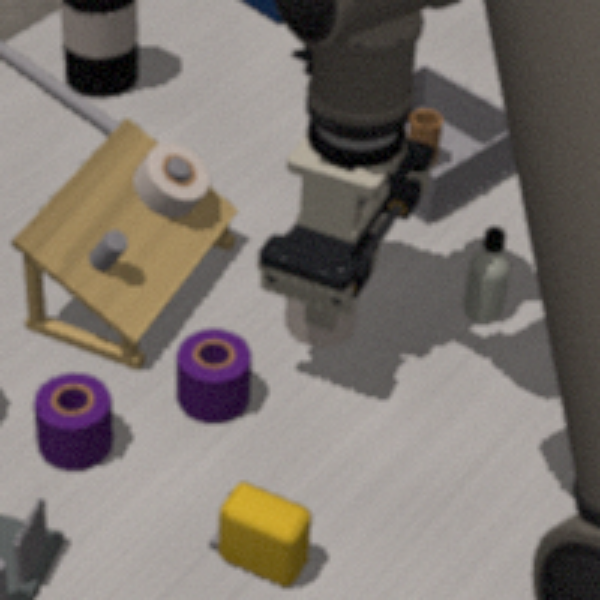

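View pics/l_wrist.png

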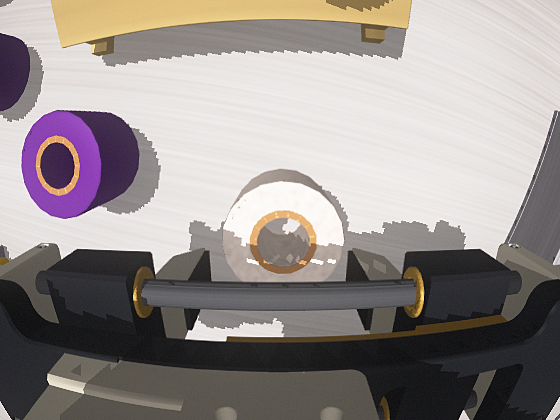

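The roll now stands upright and free on the table, with its end-face centre at wrist pixel (283,240). Next is the regrip position.

```bash
python3 - <<'E'
from h import *
d=load("l_wrist.npz");g=d["pixels"];hsv=cv2.cvtColor(g,cv2.COLOR_BGR2HSV)
m=((hsv[...,0]<22)&(hsv[...,1]>80)&(hsv[...,2]>60)).astype(np.uint8);m[:195]=0;m[283:]=0;m[:,:235]=0;m[:,335:]=0
ys,xs=np.nonzero(m);print(xs.min(),xs.max(),ys.min(),ys.max());h=cv2.convexHull(np.c_[xs,ys].astype(np.float32))
e=cv2.fitEllipse(h);print(e)
P=fray(d,*e[0],.05);print(P)
a=np.array([.4490,-.0691]);c,s=np.cos(.213),np.sin(.213);p=P[:2]-a;print("tool frame",p@[c,s],p@[-s,c])
cv2.imwrite("pics/l_crop.png",cv2.resize(g[150:300,200:370],None,fx=4,fy=4))
E
```

```text
250 316 211 273
((282.73394775390625, 241.79006958007812), (63.0509033203125, 66.77522277832031), 87.61587524414062)
[ 0.46763091 -0.06820618  0.05      ]
tool frame 0.018398823647341356 -0.003064822489773383
```

View pics/l_crop.png

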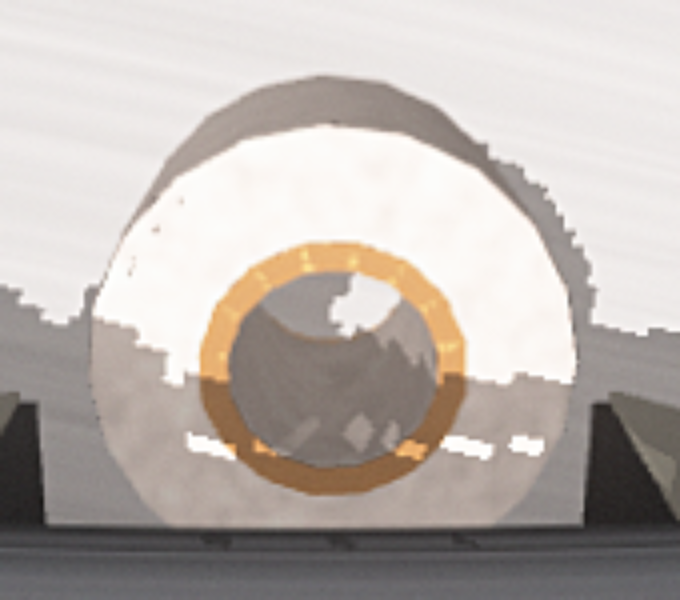

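>>> step_arm(series=[[1,0,0,0.15,0],[1,0.4,0.02,0,0],[1,0.35,0.02,0,0],[1,0,0,0,0],[1,0,0,0,0]], squeeze=12)

```text
time: 19.35
tool_pos: [0.4681, -0.068, 0.034]
tool_rot: [-3.142, 0.0, 0.213]
contact_force: [-0.3, 0.3, -0.6]
opening: 0.0916
```

```bash
python3 - <<'E'
from cell import sensors, vision
import cv2,numpy as np
o=sensors.observe();print(o["time"],o["tool_pos"],o["contact_force"],o["opening"])
d=vision.read_camera("wrist");np.savez("m_wrist.npz",**d);cv2.imwrite("pics/m_wrist.png",d["pixels"])
E
```

```text
19.35 [ 0.46806589 -0.06800067  0.03396084] [-0.25276744  0.27059196 -0.62772916] 0.09163403768730048
```

View pics/m_wrist.png

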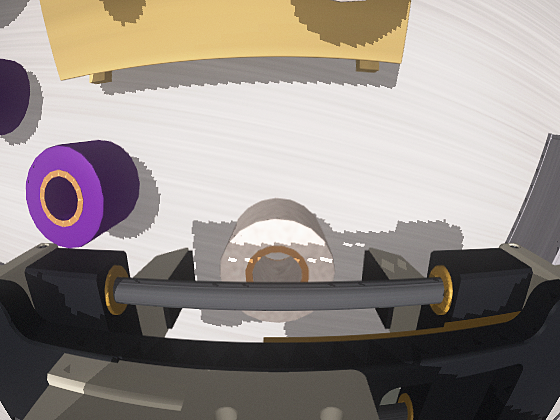

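The roll is centred between the fingers at column 278. I'll grip it and lift.

>>> step_arm(series=[[0.5,0,0,0,0],[0.5,0,0,0,0],[0.5,0,0,0,0],[0.5,0,0,0,0],[0.5,0,0,0,0],[0.5,0,0,0,0]], squeeze=12)

```text
time: 20.0
tool_pos: [0.4678, -0.0681, 0.0342]
tool_rot: [3.142, 0.0, 0.213]
contact_force: [-0.3, -0.0, 0.9]
opening: 0.06
```

>>> step_arm(series=[[0.5,0,0,0.4,0],[0.5,0,0,0.8,0],[0.5,0,0,1,0],[0.5,0,0,1,0],[0.5,0,0,1,0],[0.5,0,0,1,0],[0.5,0,0,1,0],[0.5,0,0,0.8,0],[0.5,0,0,0,0],[0.5,0,0,0,0]])

```text
time: 21.0
tool_pos: [0.4676, -0.068, 0.209]
tool_rot: [3.141, -0.0, 0.213]
contact_force: [0.1, 0.6, -2.4]
opening: 0.0599
```

```bash
python3 - <<'E'
from cell import sensors, vision
import cv2,numpy as np
o=sensors.observe();print(o["time"],o["tool_pos"],o["contact_force"],o["opening"])
d=vision.read_camera("wrist");np.savez("n_wrist.npz",**d);cv2.imwrite("pics/n_wrist.png",d["pixels"])
d=vision.read_camera("side");np.savez("n_side.npz",**d);cv2.imwrite("pics/n_side.png",cv2.resize(d["pixels"][100:300,220:420],None,fx=3,fy=3))
E
```

```text
21.0 [ 0.46755083 -0.06801914  0.20895641] [ 0.13406655  0.60731406 -2.42427613] 0.059919156482862876
```

View pics/n_wrist.png

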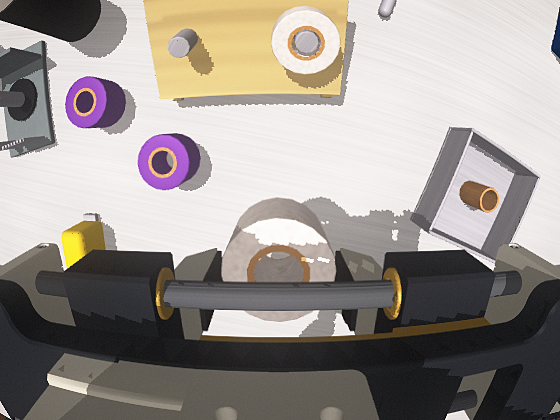

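View pics/n_side.png

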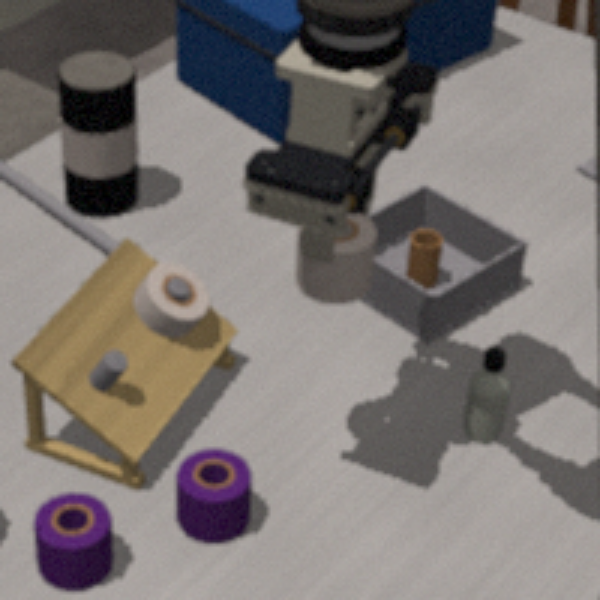

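```bash
python3 - <<'E'
from h import *
d=load("n_wrist.npz");g=d["pixels"]
cv2.imwrite("pics/n_crop.png",cv2.resize(g[190:330,210:350],None,fx=4,fy=4))
hsv=cv2.cvtColor(g,cv2.COLOR_BGR2HSV)
m=((hsv[...,0]<22)&(hsv[...,1]>80)&(hsv[...,2]>50)).astype(np.uint8);m[:235]=0;m[281:]=0;m[:,235:236]=0;m[:,:240]=0;m[:,318:]=0
ys,xs=np.nonzero(m);print(xs.min(),xs.max(),ys.min())
a=np.array([.46755,-.06802]);c,s=np.cos(.213),np.sin(.213)
zt=.209+.016
up=[]
for x in range(250,309,2):
    y=np.nonzero(m[:,x])[0]
    if len(y): up.append(fray(d,x,y.min(),zt)[:2])
up=np.array(up);q=(up-a)@np.array([[c,-s],[s,c]])
# circle centre with r=15.5 fixed
from scipy.optimize import least_squares
r=least_squares(lambda p:np.hypot(q[:,0]-p[0],q[:,1]-p[1])-.0155,[0,0],loss="soft_l1",f_scale=.001);print("centre in tool frame",r.x,"rms",np.sqrt(np.mean(r.fun**2)))
E
```

```text
247 309 245
centre in tool frame [-0.00014746 -0.00088776] rms 0.00018864563867036966
```

View pics/n_crop.png

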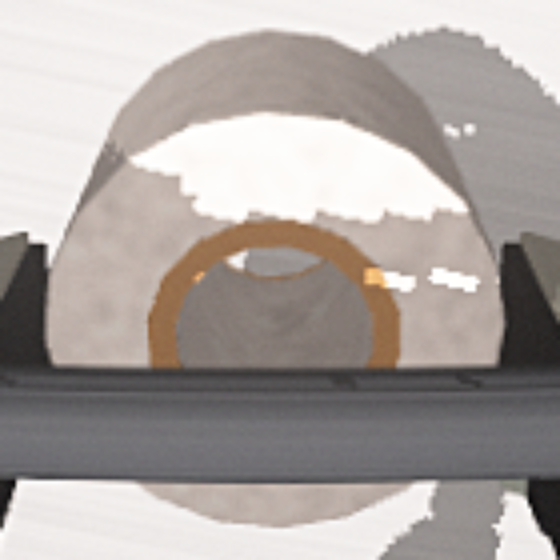

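The held roll is centred on the TCP: x −0.1 mm, and the −0.9 mm jaw offset is camera bias. With that bias removed, the spindle is at about (0.5295, 0.3095). I'll carry the roll over.

>>> step_arm(series=[[0.5,0,1,0,0.8],[0.5,0,1,0,0.8],[0.5,0,1,0,0],[0.5,0,1,0,0],[0.5,0,1,0,0],[0.5,0,1,0,0],[0.5,0.4,1,0,0],[0.5,0.4,1,0,0],[0.5,0.4,1,0,0],[0.5,0.4,1,0,0],[0.5,0.4,1,0,0],[0.5,0.4,1,0,0]])

```text
time: 22.3
tool_pos: [0.5275, 0.2327, 0.2074]
tool_rot: [-3.142, 0.003, 0.341]
contact_force: [0.0, -0.2, -1.1]
opening: 0.0598
```

>>> step_arm(series=[[0.5,0,1,0,0],[0.5,0,0.9,0,0],[0.5,0,0,0,0],[0.5,0,0,0,0]])

```text
time: 22.7
tool_pos: [0.5272, 0.2792, 0.2076]
tool_rot: [3.141, 0.003, 0.342]
contact_force: [1.0, -0.8, -1.6]
opening: 0.06
```

```bash
python3 - <<'E'
from cell import sensors, vision
import cv2,numpy as np
o=sensors.observe();print(o["time"],o["tool_pos"],o["tool_rot"],o["contact_force"],o["opening"])
d=vision.read_camera("wrist");np.savez("o_wrist.npz",**d);cv2.imwrite("pics/o_wrist.png",d["pixels"])
E
```

```text
22.7 [0.52723685 0.27924298 0.20758356] [3.14102940e+00 2.87493555e-03 3.41815107e-01] [ 0.99464131 -0.81894825 -1.64566458] 0.06002251496425887
```

View pics/o_wrist.png

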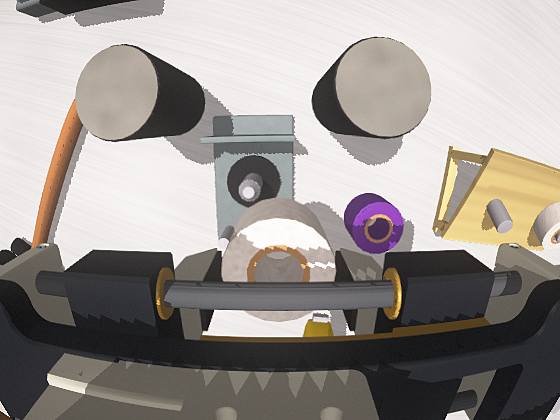

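The spindle tip is visible at about (246,192), which allows one more fix of its position.

```bash
python3 - <<'E'
from h import *
d=load("o_wrist.npz");g=d["pixels"][160:215,220:290]
cv2.imwrite("pics/o_crop.png",cv2.resize(g,None,fx=8,fy=8,interpolation=cv2.INTER_CUBIC))
for u,v in [(246,192),(247,193)]: print(fray(d,u,v,.076))
E
```

```text
[0.52976323 0.31111149 0.076     ]
[0.52916831 0.3099208  0.076     ]
```

View pics/o_crop.png

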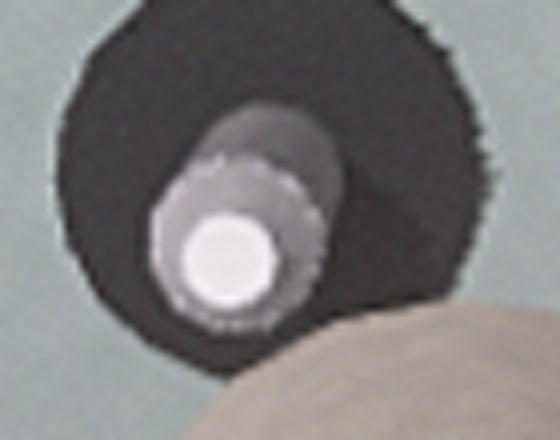

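>>> step_arm(series=[[0.5,0.1,0.6,0,0],[0.5,0,0.6,0,0],[0.5,0,0,-1,0],[0.5,0,0,-1,0],[0.5,0,0,-1,0],[0.5,0,0,-0.6,0],[0.5,0,0,0,0],[0.5,0,0,0,0],[0.5,0,0,0,0]])

```text
time: 23.65
tool_pos: [0.5312, 0.31, 0.1205]
tool_rot: [-3.141, -0.002, 0.341]
contact_force: [0.1, -0.5, -1.0]
opening: 0.06
```

```bash
python3 - <<'E'
from cell import sensors, vision
import cv2,numpy as np
o=sensors.observe();print(o["time"],o["tool_pos"],o["tool_rot"],o["contact_force"],o["opening"])
for n in ["side","top","wrist"]:
    d=vision.read_camera(n);np.savez(f"p_{n}.npz",**d);p=d["pixels"]
    if n=="side": p=cv2.resize(p[200:370,100:300],None,fx=4,fy=4)
    cv2.imwrite(f"pics/p_{n}.png",p)
E
```

```text
23.65 [0.5311813  0.31000005 0.12049354] [-3.14147028e+00 -2.45358305e-03  3.40911151e-01] [ 0.11799903 -0.50856215 -1.00290142] 0.06000829276923329
```

View pics/p_side.png

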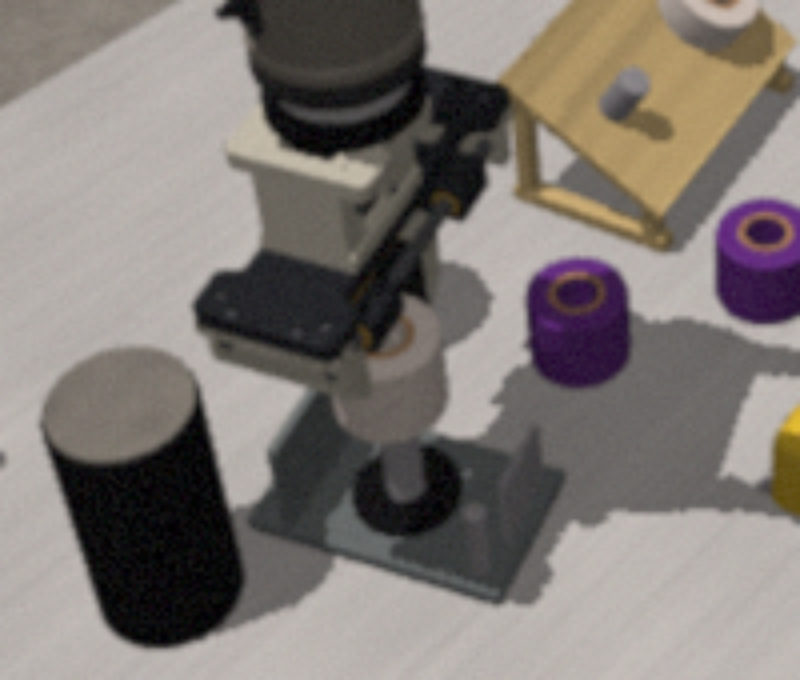

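View pics/p_wrist.png

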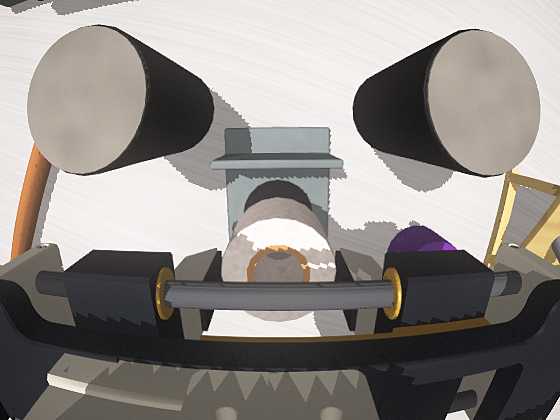

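```bash
python3 - <<'E'
from h import *
d=load("p_side.npz");T=np.linalg.inv(d["pose"]);K=d["camera_matrix"]
def pr(P):
    q=T[:3,:3]@np.asarray(P).T+T[:3,3:4];return ((K@q)[:2]/q[2]).T
print("tip proj",pr([[.530,.3095,.076]]),"meas 199.3,305; seat proj",pr([[.530,.3095,.016]]))
t=np.linspace(0,2*np.pi,60)
c=np.array([.5312,.310])
im=cv2.resize(d["pixels"][200:370,100:300],None,fx=4,fy=4,interpolation=cv2.INTER_CUBIC)
for z in (.0865,.1365):
    p=(pr(np.c_[c[0]+.03*np.cos(t),c[1]+.03*np.sin(t),0*t+z])-[100,200]+.5)*4
    cv2.polylines(im,[p.astype(int)],True,(0,255,0),1)
for z,r in ((.016,.03),(.010+.006,.0105)):
    p=(pr(np.c_[.530+r*np.cos(t),.3095+r*np.sin(t),0*t+z])-[100,200]+.5)*4
    cv2.polylines(im,[p.astype(int)],True,(0,0,255),1)
cv2.imwrite("pics/p2.png",im)
E
```

```text
tip proj [[197.85521909 302.78225784]] meas 199.3,305; seat proj [[200.69399668 320.89883233]]
```

View pics/p2.png

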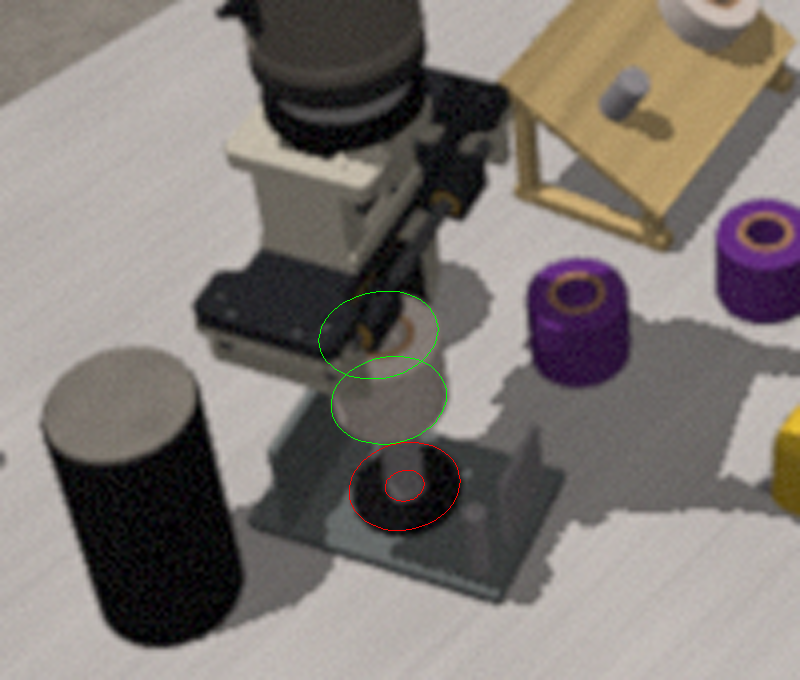

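The projected seat and roll circles match the side picture to about 1 raw pixel (under 2 mm). I'll shift −1.5 mm in x, then descend in slow steps while watching the force.

>>> step_arm(series=[[0.5,-0.06,0,-0.4,0],[0.5,0,0,-0.3,0],[0.5,0,0,-0.3,0],[0.5,0,0,-0.3,0],[0.5,0,0,-0.3,0],[0.5,0,0,0,0]])

```text
time: 24.4
tool_pos: [0.5282, 0.3091, 0.0776]
tool_rot: [3.141, 0.002, 0.341]
contact_force: [0.5, -0.4, -2.6]
opening: 0.0601
```

>>> step_arm(series=[[0.5,0,0,-0.3,0],[0.5,0,0,-0.3,0],[0.5,0,0,-0.3,0],[0.5,0,0,-0.1,0],[0.5,0,0,-0.06,0],[0.5,0,0,0,0],[0.5,0,0,0,0]])

```text
time: 25.1
tool_pos: [0.529, 0.3094, 0.0529]
tool_rot: [3.142, -0.0, 0.341]
contact_force: [0.1, -0.5, -2.0]
opening: 0.0601
```

>>> step_arm(series=[[0.5,0,0,-0.06,0],[0.5,0,0,-0.06,0],[0.5,0,0,-0.04,0],[0.5,0,0,0,0]])

```text
time: 25.5
tool_pos: [0.5291, 0.3095, 0.0501]
tool_rot: [3.141, -0.001, 0.341]
contact_force: [-2.0, -1.6, 7.3]
opening: 0.0597
```

The upward force of 7.3 N at the expected height (TCP 0.050) means the roll is on the seat. Releasing and rising.

>>> step_arm(series=[[0.9,0,0,0,0],[0.9,0,0,0,0],[0.9,0,0,0,0],[0.9,0,0,0,0],[0.9,0,0,0,0],[0.9,0,0,0.5,0],[0.9,0,0,1,0],[0.9,0,0,1,0],[0.9,0,0,1,0],[0.9,0,0,1,0],[0.9,0,0,1,0],[0.9,0,0,0,0]])

```text
time: 26.7
tool_pos: [0.5307, 0.3103, 0.1911]
tool_rot: [-3.141, -0.008, 0.341]
contact_force: [-0.7, 0.2, 0.6]
opening: 0.0825
```

>>> step_arm(series=[[0.9,-1,-1,0.5,0],[0.9,-1,-1,0,0],[0.9,0,-1,0,0],[0.9,0,-1,0,0],[0.9,0,0,0,0],[0.9,0,0,0,0]])

```text
time: 27.3
tool_pos: [0.4789, 0.2093, 0.1987]
tool_rot: [-3.141, -0.0, 0.34]
contact_force: [0.6, 0.1, 0.1]
opening: 0.0827
```

```bash
python3 - <<'E'
from cell import sensors, vision
import cv2,numpy as np
from h import *
o=sensors.observe();print(o["time"],o["tool_pos"],o["contact_force"],o["opening"])
for n in ["side","wrist"]:
    d=vision.read_camera(n);np.savez(f"q_{n}.npz",**d);p=d["pixels"]
    if n=="side":
        S=d;p=cv2.resize(p[130:350,100:400],None,fx=2.6,fy=2.6)
    else:Wd=d
    cv2.imwrite(f"pics/q_{n}.png",p)
W=cloud(S).reshape(-1,3);m=(np.hypot(W[:,0]-.529,W[:,1]-.3095)<.032)&(W[:,2]>.055)
P=W[m];t=P[abs(P[:,2]-.066)<.006];c,n=plane(t);print("top face z",np.median(t[:,2]),"tilt",np.degrees(np.arccos(n[2])),len(t),"max z",P[:,2].max(),"mean",t.mean(0))
E
```

```text
27.3 [0.47889186 0.20925447 0.19869359] [0.56762187 0.08551155 0.05478285] 0.08272997454662114
top face z 0.06560161582104834 tilt 0.6225128040035233 476 max z 0.07749990950631924 mean [0.52511933 0.30968853 0.0656276 ]
```

View pics/q_side.png

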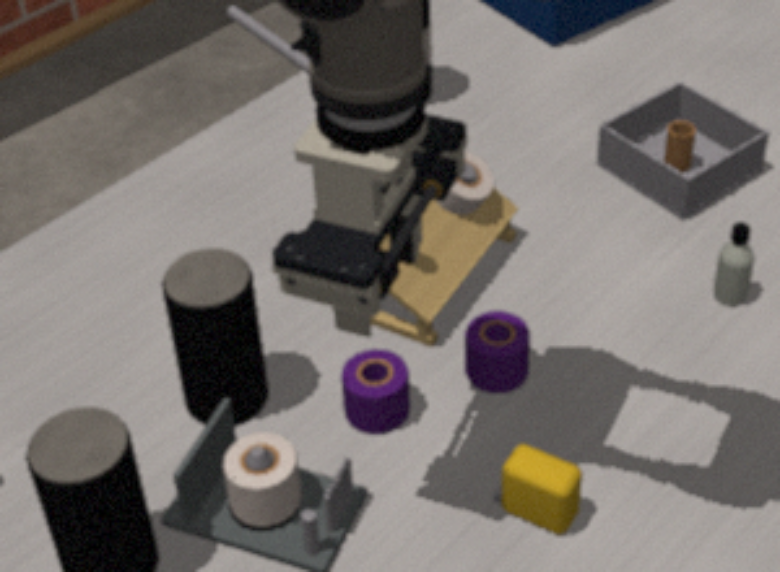

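View pics/q_wrist.png

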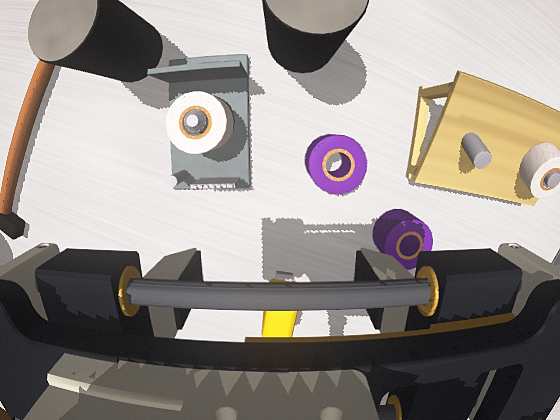

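The roll is home: its top face is at z = 0.0656 (expected 0.066) with 0.6° tilt, and the spindle tip shows through the bore at wrist (194,121). The core stands in the tray, and the narrow roll and moulds look untouched. Handing in.

```bash
python3 -c "
from cell import hand_in;print(hand_in())"
```

```text
the job is handed in; nothing more can be done
None
```

The wide label roll is mounted on the dispenser's spindle and released, and the empty core is in the scrap tray. I handed the job in at about 27 s of the 62 s allowed; `hand_in()` reported no verdict.

- **What I did:** I lifted the core off and stood it in the tray. I drew the wide roll off its peg along the peg's axis and set it on the table to stand it upright. I then regripped it, lowered it over the spindle until the seat pushed back with about 7 N, let go and backed the arm clear.
- **Last checks, roll:** Its top face measured z = 65.6 mm against 66 mm expected, with a tilt of about 0.6°. The spindle tip shows through the bore.
- **Last checks, rest:** The core stands upright in the tray. The narrow roll is still on its peg and both moulds are upright; I judged these by eye only, without measuring how far they had moved. The arm was clear of everything, with the wrist force near zero.
- **Disagreement:** The cameras placed the spindle tip up to about 7 mm apart in x (0.523 m from the side, 0.530 m from the wrist). I relied on the wrist view, checked against where the roll sat in the grip, and the roll slid on with no noticeable force before the seat.

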